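Sweep the walnut shells into the board's scrap drawer

TASK

Two walnuts have been cracked on the board: use your fingers to sweep all four shell halves along the board and over its open edge into the scrap drawer that stands pulled out there, then push the drawer fully shut with the fingertips. Sweep and push only: do not pick the shells up. Leave the garlic bulb on the board and the things round about where they stand.

Things in the scene. Friction and masses are not known exactly. Their poses are not given: they have to be found in the camera images.
- board: Wooden nut board on a low box, 230 (x) x 300 (y) mm, fixed. Origin: centre of its underside, on the worktop. Working surface 66 mm above it. A rim 12 mm wide, 11.5 mm high runs along both long sides (inner faces at x = -103 and +103 mm) and the end at y = -150 (inner face y = -138 mm). The end at y = +150 mm is open: no rim; the drawer comes out below it along the board's +y.
- board_edge (a point): Middle of the board's open edge, on the working surface (local 0, 150, 66 mm of the board). Same axes as the board.
- drawer (a joint): How far the scrap drawer is pulled out, in m: 0 = fully shut (its front lies against the end of the board), 0.12 = stop. It starts pulled out 75 to 100 mm, slides with about 1.5 N of friction and stays where it is left.
- drawer_front (a point): Middle of the drawer front's outer face, 30 mm above the worktop; outward is the board's +y. The front is a plain wooden panel 230 mm wide, 14 mm thick, 6 to 64 mm above the worktop; its middle 74 mm is cut down to 49 mm as a finger grip. With the drawer shut this point is at local y = 164 mm of the board.
- tray_floor (a point): Centre of the tray floor's upper side, 9 mm above the worktop; axes as the board. The steel tray is 193 (x) x 260 (y) mm inside, sides 30 mm high; the drawer front closes its +y end, 131 mm from here. The board's underside is 39 mm above the floor, so only the pulled-out part, from the board's open edge to the drawer front, is open from above.
- shell_1: One of the four half walnut shells: brown wrinkled half dome, 33 mm across, 15 mm high, hollow below, about 15 g, lying dome up on the board at the start. Origin: centre of its open (flat) side, z through the dome. It slides, it does not roll.
- shell_2: One of the four half walnut shells: brown wrinkled half dome, 33 mm across, 15 mm high, hollow below, about 15 g, lying dome up on the board at the start. Origin: centre of its open (flat) side, z through the dome. It slides, it does not roll.
- shell_3: One of the four half walnut shells: brown wrinkled half dome, 33 mm across, 15 mm high, hollow below, about 15 g, lying dome up on the board at the start. Origin: centre of its open (flat) side, z through the dome. It slides, it does not roll.
- shell_4: One of the four half walnut shells: brown wrinkled half dome, 33 mm across, 15 mm high, hollow below, about 15 g, lying dome up on the board at the start. Origin: centre of its open (flat) side, z through the dome. It slides, it does not roll.
- garlic: Whole garlic bulb, 60 mm across, 58 mm high, loose, standing on the board near its closed end. Origin: centre of its underside. Must stay where it is.
- spice_jar: Glass spice jar with a screw cap, 45 mm across, 106 mm high, loose, on the worktop just beyond the board (on the side away from the robot). Origin: centre of its underside. Must stay.
- tin: Low food tin, 75 mm across, 58 mm high, loose, on the worktop past the closed end of the board. Origin: centre of its underside. Must stay.
Things that resemble listed ones, but are neither listed nor needed, are in the scene too. What is shaped like the shell_4 but black or blue is not meant.

How it is judged:
On the way:
1. All four shell halves lie in the tray of the pulled-out drawer (z of shell_1 in the frame of tray_floor between -0.006 and 0.034 m and x of shell_1 in the frame of tray_floor between -0.1 and 0.1 m and y of shell_1 in the frame of tray_floor between -0.132 and 0.132 m and z of shell_2 in the frame of tray_floor between -0.006 and 0.034 m and x of shell_2 in the frame of tray_floor between -0.1 and 0.1 m and y of shell_2 in the frame of tray_floor between -0.132 and 0.132 m and z of shell_3 in the frame of tray_floor between -0.006 and 0.034 m and x of shell_3 in the frame of tray_floor between -0.1 and 0.1 m and y of shell_3 in the frame of tray_floor between -0.132 and 0.132 m and z of shell_4 in the frame of tray_floor between -0.006 and 0.034 m and x of shell_4 in the frame of tray_floor between -0.1 and 0.1 m and y of shell_4 in the frame of tray_floor between -0.132 and 0.132 m and value of joint drawer above 0.04 m), for 0.2 s.
At the end, for the whole second after the job is handed in: The drawer is shut to within 4 mm, and all four shell halves lie at rest inside its tray, under the board (z of shell_1 in the frame of tray_floor between -0.006 and 0.034 m and x of shell_1 in the frame of tray_floor between -0.1 and 0.1 m and y of shell_1 in the frame of tray_floor between -0.132 and 0.132 m and z of shell_2 in the frame of tray_floor between -0.006 and 0.034 m and x of shell_2 in the frame of tray_floor between -0.1 and 0.1 m and y of shell_2 in the frame of tray_floor between -0.132 and 0.132 m and z of shell_3 in the frame of tray_floor between -0.006 and 0.034 m and x of shell_3 in the frame of tray_floor between -0.1 and 0.1 m and y of shell_3 in the frame of tray_floor between -0.132 and 0.132 m and z of shell_4 in the frame of tray_floor between -0.006 and 0.034 m and x of shell_4 in the frame of tray_floor between -0.1 and 0.1 m and y of shell_4 in the frame of tray_floor between -0.132 and 0.132 m and value of joint drawer below 0.004 m and linear speed of each of shell_1, shell_2, shell_3, shell_4 below 0.02 m/s); the robot touches nothing.
It fails at once if A shell half is lifted (more than 25 mm above the board's surface) (height (world z) of any of shell_1, shell_2, shell_3, shell_4 above 0.091 m).
It fails at once if The garlic bulb is disturbed (moved more than 15 mm or tipped) (distance of garlic from where it was at the start of the episode above 0.015 m or angle between garlic's own z axis and vertical above 0.3 rad).
It fails at once if The spice jar is disturbed (moved more than 15 mm or tipped) (distance of spice_jar from where it was at the start of the episode above 0.015 m or angle between spice_jar's own z axis and vertical above 0.3 rad).
It fails at once if The tin is disturbed (moved more than 15 mm or tipped) (distance of tin from where it was at the start of the episode above 0.015 m or angle between tin's own z axis and vertical above 0.3 rad).
It also fails if it takes over 58 s, if anything falls off the work surface, if the arm or the gripper's body presses on something with over 40 N, if the wrist force passes 120 N, or if a joint passes its speed limit or range.

ROBOT

A 6-joint arm with a two-finger parallel gripper is mounted at the origin on a cart in front of the work surface, level with it; the furniture and walls round the work are solid. World frame = base frame: x ahead of the robot, y to its left, z up, the work surface at z = 0. Lengths are in m, angles in rad, forces in N, time in s.
With the tool pointing down it reaches from about 0.325 to 0.775 m from the base axis. Payload 5.5 kg.
Tool frame: the origin (TCP) lies on the centre line of the jaws, within the pads' length; the fingertips stand 17 mm ahead of it and the grasp point (between the pads) lies 2 mm behind it (r.tip_reach is the z of the fingertips in the tool frame, in m); z points along the fingers, y is the line along which they close (so a half turn about z gives the same grasp; the last joint's range is limited). The gripper opens to 85 mm and grips with 20 to 120 N. Pads are 22 mm wide; open, the fingers measure 114 mm over their backs; the gripper's body (76 mm by 85 mm) begins 54 mm behind the grasp point. The pads swing forward as they close: fully open they stand 13 mm farther back than shut.
Start: joints at [-1.246, 0.091, 1.231, -0, 1.82, -0.057], TCP at [0.224, -0.557, 0.248] pointing down, gripper open.
Joint ranges: [-2.87, 2.87], [-0.86, 2.18], [0.17, 2.46], [-1.51, 4.65], [0.06, 2.69], [-2.65, 2.65]. Speed limits (rad/s): [2.57, 2.57, 3.01, 3.14, 3.14, 3.14].

INTERFACE

Orientations are given as a rotation vector (axis times angle).
In Python, from station import r gives the robot as it stands.
- The arm moves only by the tool send_rows, never from a script. Its argument "commands" is a list of rows, each an object with "slide": the shift along the tool's x, y, z each as a share of 0.12 m, from -1 to 1, a list of three; "angular": the turn, a rotation vector about the tool's x, y, z each as a share of 180 degrees, from -1 to 1, a list of three. In form: [{"slide": [dx, dy, dz], "angular": [ax, ay, az]}, ...]. A call has exactly 8 rows; each row is the pose to reach, as a shift and turn from the pose commanded when the call began, along the tool's axes at that moment, turning the shorter way round; what a row does not reach only later rows make up. A row lasts 1/10 s, in which the tool goes at most 50 mm and 8.59 degrees, less where a joint would pass 70% of its speed; a pose out of reach is approached as far as the arm can. A call with a number of a shift or a turn outside -1 to 1 is refused whole. A call with a gripper value outside its range is refused whole. "grip" is the opening, from -1 (shut) to 1 (fully open), set as the call begins (left out, the last holds). The fingers move at their own pace and stop on an object; the grip force is fixed at half the most. Time passes only in rows, so rows that repeat a pose let the fingers close, or fill a call up. It gives the time, the measured TCP pose, the force, the opening and the grip force at its end, in the units of the state.
- r.read_state(): the state, without advancing time (a new reading comes with each control period).
- r.grab_frame(name): name is "scene" or "top"; returns the picture (400x640x3 uint8, red, green, blue); there is no depth.
- r.camera_params(name): a dict with "K" (3x3 intrinsics, pixels), "rvec" (rotation vector, rad) and "tvec" (3), from world to camera coordinates, as OpenCV has them. Camera axes: x right, y down, z forward; pixel columns grow to the right and rows downward; lengths in m; the calibration is good to about 2 mm. A picture is of the moment at which its call begins. camera_params takes no time and is no camera call.
- r.hand_in(): hands the job in; it is judged then, once.
The state is a dict: "t": time; "joint_positions": joint angles; "dq": joint speeds; "joint_efforts": joint torques, N m; "position": TCP position; "orientation": TCP orientation; "force": force on the tool from outside, world axes, zero at the start; "torque": the same for the moment, N m; "opening": finger opening in m; "gripper_force": force on a finger pad.
Only numpy, scipy, OpenCV 4.12 (cv2) and the standard library are available. Lean on these libraries where they do the work, as an engineer would, in place of code of your own. Each camera call takes 0.05 s, during which the arm holds its last target. There are 200 camera calls.

## Working session

There is one attempt and no reset: what is moved stays moved. The work goes in short steps, Python scripts to look and compute and a tool call to move; the robot and the scene stay as the last step left them, time stands still between calls to the robot, and variables do not carry over. Pictures are saved under pics/ and viewed, at most 10 in all, crops included, and the job is handed in when it is done.

Besides the shell and the picture viewer there is one more tool, called after "Call:" by a JSON object that holds its "op" and its "data", one argument or row to a line. send_rows: Moves the arm, as the interface text tells. Its arguments: {"type":"object","properties":{"commands":{"type":"array"},"grip":{"type":"number"}},"required":["commands"]}

```bash
ls; mkdir -p pics
python3 - <<'E'
from station import r
import cv2,numpy as np
for n in("scene","top"):
    cv2.imwrite(f"pics/{n}0.png",r.grab_frame(n)[:,:,::-1])
    p=r.camera_params(n);R=cv2.Rodrigues(np.array(p["rvec"]))[0];print(n,np.round(p["K"],1).tolist(),np.round(-R.T@np.array(p["tvec"]).ravel(),3),np.round(R,2).tolist())
s=r.read_state();print(s["t"],s["position"],s["orientation"],s["opening"],s["force"],r.tip_reach)
E
```

```text
pics
scene [[513.2, 0.0, 322.5], [0.0, 513.2, 204.6], [0.0, 0.0, 1.0]] [-0.023  1.139  0.671] [[-0.9, -0.44, 0.01], [-0.18, 0.36, -0.92], [0.4, -0.83, -0.4]]
top [[445.6, 0.0, 312.7], [0.0, 445.6, 195.7], [0.0, 0.0, 1.0]] [ 0.365 -0.124  1.285] [[-0.0, -1.0, 0.0], [-0.99, 0.0, -0.15], [0.15, -0.0, -0.99]]
0.1 [ 0.22344913 -0.55661161  0.24725772] [-3.08284423e+00 -5.95663700e-01  4.15891796e-04] 0.085303856599299 [-0.08733851  0.17316618 -1.36617761] 0.017
```

View pics/top0.png

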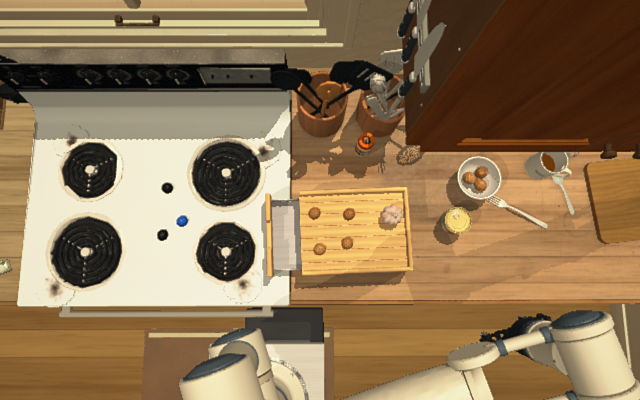

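View pics/scene0.png

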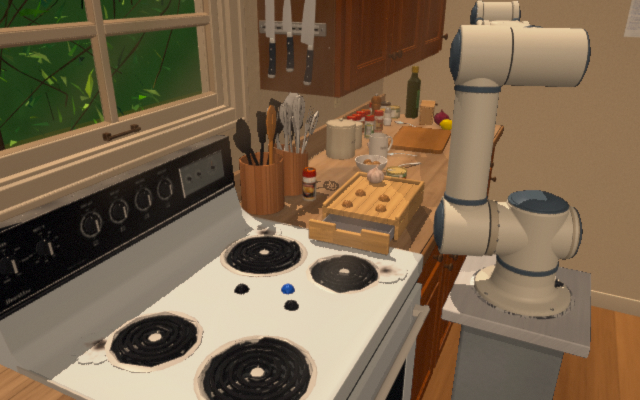

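The top view shows shells at (315,213), (349,214), (320,249) and (348,243). The garlic is at (391,215), the board spans about x 299–411, and the drawer front is at column ~268. The scene view confirms the layout: the board opens toward +y and the jar stands at the far side.

```bash
cat > h.py <<'E'
from station import r
import cv2,numpy as np
def ray(n,uv,z):
    p=r.camera_params(n);R=cv2.Rodrigues(np.array(p["rvec"]))[0];t=np.array(p["tvec"]).ravel()
    c=-R.T@t;d=R.T@np.linalg.solve(np.array(p["K"]),[uv[0],uv[1],1.]);return c+d*(z-c[2])/d[2]
def crop(n,f,x0,x1,y0,y1,s):
    im=r.grab_frame(n)[:,:,::-1];cv2.imwrite(f,cv2.resize(im[y0:y1,x0:x1],None,fx=s,fy=s,interpolation=cv2.INTER_CUBIC));return im
E
python3 - <<'E'
from h import *
im=crop("top","pics/c1.png",255,425,130,290,3.5)
for n in("top",):
    hsv=cv2.cvtColor(im,cv2.COLOR_BGR2HSV)
    for u,v in[(315,213),(349,214),(320,249),(348,243),(391,215),(340,205),(340,230),(365,140)]:print(u,v,hsv[v,u])
    w=im[180:280,262:420].astype(int);h=hsv[180:280,262:420].astype(int)
    m=((h[...,2]<165)&(h[...,1]>110)).astype(np.uint8)
    k,l,s,c=cv2.connectedComponentsWithStats(m)
    for i in range(1,k):
        if s[i,4]>25:
            uv=c[i]+[262,180];print(s[i],uv.round(1),ray("top",uv,.074).round(4))
for uv in[(299,191),(299,274),(411,188),(411,271)]:print(uv,ray("top",uv,.07).round(4))
print("front outer",ray("top",(265.5,230),.055).round(4))
E
```

```text
315 213 [ 15 159 193]
349 214 [ 14 174 171]
320 249 [ 16 161 192]
348 243 [ 15 165 199]
391 215 [ 14  99 196]
340 205 [ 19 144 243]
340 230 [ 20 137 247]
365 140 [ 10 158 123]
[ 38  11 104   8 184] [354.7 193.2] [ 0.5604 -0.2442  0.074 ]
[ 8 15  2 39 55] [270.6 212.7] [ 0.5069 -0.0132  0.074 ]
[141  22   3  26  42] [404.1 213.9] [ 0.5028 -0.3782  0.074 ]
[147  23  11  20 189] [414.5 212.5] [ 0.5065 -0.4068  0.074 ]
[46 29 12 11 56] [313.6 214.4] [ 0.5019 -0.1307  0.074 ]
[81 28 12 13 77] [348.4 214.5] [ 0.5014 -0.2258  0.074 ]
[117  37  18  13  91] [385.7 224.8] [ 0.4732 -0.327   0.074 ]
[143  50   4  37  70] [406.8 248.5] [ 0.4088 -0.3821  0.074 ]
[ 9 58  2 38 44] [271.9 255.8] [ 0.3902 -0.018   0.074 ]
[80 58 11 12 49] [346.  244.8] [ 0.4191 -0.2182  0.074 ]
[51 69 12  6 30] [318.2 252.3] [ 0.3992 -0.1429  0.074 ]
[ 29  90 116  10 800] [351.  275.7] [ 0.3369 -0.2303  0.074 ]
(299, 191) [ 0.5676 -0.0906  0.07  ]
(299, 274) [ 0.3417 -0.091   0.07  ]
(411, 188) [ 0.5753 -0.4006  0.07  ]
(411, 271) [ 0.3487 -0.3923  0.07  ]
front outer [0.4612 0.002  0.055 ]
```

View pics/c1.png

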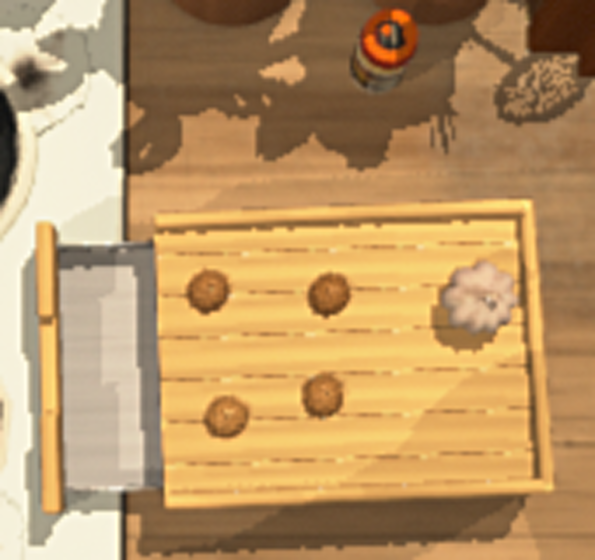

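The crop shows the board's corners at (155,215), (530,201), (551,490) and (168,507). The shells are at (208,291), (329,294), (227,416) and (323,395), the garlic at (480,296), and the drawer front at columns 38–60.

Run:
```python
from h import *
f=lambda uv,z:ray("top",np.array(uv)/3.5+[255-.35,130-.35],z)
P=np.array([f(p,.0775)[:2] for p in[(155,215),(530,201),(551,490),(168,507)]])
L=np.array([[.115,.15],[.115,-.15],[-.115,-.15],[-.115,.15]])
print(P.round(4),np.linalg.norm(P-np.roll(P,1,0),axis=1))
A=L-L.mean(0);B=P-P.mean(0);a=np.arctan2((A[:,0]*B[:,1]-A[:,1]*B[:,0]).sum(),(A*B).sum())
R=np.array([[np.cos(a),-np.sin(a)],[np.sin(a),np.cos(a)]]);c=P.mean(0)
print("yaw deg",np.degrees(a),"centre",c,"res",(P-(L@R.T+c)).round(4))
for n,p,z in[("s",(208,291),.074),("s",(329,294),.074),("s",(227,416),.074),("s",(323,395),.074),("garlic",(480,296),.1),("frontL",(38,224),.064),("frontR",(44,511),.064),("gap edge",(58,400),.049),("jar",(388,38),.106)]:
    w=f(p,z)[:2];print(n,w.round(4),"local",(R.T@(w-c)).round(4))
print("edge",(R@[0,.15]+c).round(4), "yaw dir y",R[:,1])
s=r.read_state();M=cv2.Rodrigues(np.array(s["orientation"]))[0];print(M.round(3))
```

```text
[[ 0.5661 -0.0906]
 [ 0.5766 -0.3854]
 [ 0.3524 -0.3936]
 [ 0.3404 -0.101 ]] [0.22590312 0.2950001  0.2243624  0.29290741]
yaw deg 2.25162564795329 centre [ 0.45888828 -0.24267543] res [[-0.0018 -0.0024]
 [-0.0031  0.0026]
 [ 0.0025  0.0034]
 [ 0.0024 -0.0037]]
s [ 0.5064 -0.132 ] local [0.0519 0.1087]
s [ 0.5038 -0.2265] local [0.0456 0.0144]
s [ 0.4094 -0.1464] local [-0.0457  0.0982]
s [ 0.4253 -0.2207] local [-0.0327  0.0233]
garlic [ 0.4991 -0.3397] local [ 0.0363 -0.0986]
frontL [0.5613 0.0024] local [0.112  0.2409]
frontR [ 0.3374 -0.0052] local [-0.1121  0.2421]
gap edge [ 0.4232 -0.0137] local [-0.0267  0.2302]
jar [ 0.701  -0.2729] local [ 0.2407 -0.0397]
edge [ 0.453  -0.0928] yaw dir y [-0.03928817  0.99922792]
[[ 0.928  0.373 -0.001]
 [ 0.373 -0.928  0.001]
 [ 0.    -0.002 -1.   ]]
```

```bash
cat >> h.py <<'E'
a=np.radians(2.25);RB=np.array([[np.cos(a),-np.sin(a)],[np.sin(a),np.cos(a)]]);CB=np.array([.4589,-.2427])
def to(*wps):  # board-local x,y and tip height z -> share of 0.12 in present tool axes
    s=r.read_state();M=cv2.Rodrigues(np.array(s["orientation"]))[0];p=np.array(s["position"])
    loc=RB.T@(p[:2]-CB);print("t",round(s["t"],2),"at",loc.round(4),"tip",round(p[2]-.017,4),"F",np.round(s["force"],1),"op",round(s["opening"],4))
    Y=np.r_[RB[:,0],0];X=np.r_[RB[:,1],0];T=np.c_[X,Y,[0,0,-1]]
    print("turn",(cv2.Rodrigues(M.T@T)[0].ravel()/np.pi).round(4))
    for x,y,z in wps:print((x,y,z),((M.T@(np.r_[RB@[x,y]+CB,z+.017]-p))/.12).round(3))
E
python3 -c "
from h import *
to((.052,.072,.12),(.052,.072,.2))"
```

```text
t 0.15 at [-0.2476 -0.3044] tip 0.2304 F [-0.2 -0.1  0.1] op 0.0854
turn [-4.00e-04 -3.00e-04 -3.91e-01]
(0.052, 0.072, 0.12) [ 3.405 -2.115  0.923]
(0.052, 0.072, 0.2) [ 3.405 -2.116  0.257]
```

Call:
{"op": "send_rows", "data": {
  "commands": [
    {"slide": [1,-0.6,0.1],"angular": [0,0,-0.391]},
    {"slide": [1,-0.6,0.1],"angular": [0,0,-0.391]},
    {"slide": [1,-0.6,0.1],"angular": [0,0,-0.391]},
    {"slide": [1,-0.6,0.1],"angular": [0,0,-0.391]},
    {"slide": [1,-0.6,0.1],"angular": [0,0,-0.391]},
    {"slide": [1,-0.6,0.1],"angular": [0,0,-0.391]},
    {"slide": [1,-0.6,0.1],"angular": [0,0,-0.391]},
    {"slide": [1,-0.6,0.1],"angular": [0,0,-0.391]}
  ],
  "grip": -0.72
}}

```text
t: 0.95
position: [0.3081, -0.4451, 0.2358]
orientation: [-2.202, -2.24, -0.0]
force: [-1.4, -0.9, -0.0]
opening: 0.0117
gripper_force: 0.0
```

```bash
python3 -c "
from h import *
to((.052,.072,.2),(.052,.072,.12))"
```

```text
t 0.95 at [-0.1586 -0.1963] tip 0.2188 F [-1.4 -0.9 -0. ] op 0.0117
turn [-0.0001 -0.0002 -0.007 ]
(0.052, 0.072, 0.2) [2.274 1.706 0.158]
(0.052, 0.072, 0.12) [2.273 1.706 0.825]
```

Now the tool's x runs along the board's +y, and its y along the board's +x.

Call:
{"op": "send_rows", "data": {
  "commands": [
    {"slide": [1,0.75,0.1],"angular": [0,0,-0.007]},
    {"slide": [1,0.75,0.1],"angular": [0,0,-0.007]},
    {"slide": [1,0.75,0.1],"angular": [0,0,-0.007]},
    {"slide": [1,0.75,0.1],"angular": [0,0,-0.007]},
    {"slide": [1,0.75,0.1],"angular": [0,0,-0.007]},
    {"slide": [1,0.75,0.1],"angular": [0,0,-0.007]},
    {"slide": [1,0.75,0.1],"angular": [0,0,-0.007]},
    {"slide": [1,0.75,0.1],"angular": [0,0,-0.007]}
  ]
}}

```text
t: 1.75
position: [0.3961, -0.3253, 0.2243]
orientation: [2.187, 2.256, -0.0]
force: [-0.3, 0.2, 0.1]
opening: 0.0122
gripper_force: 0.0
```

Call:
{"op": "send_rows", "data": {
  "commands": [
    {"slide": [1,0.8,0.1],"angular": [0,0,0]},
    {"slide": [1,0.95,0.1],"angular": [0,0,0]},
    {"slide": [1,0.95,0.1],"angular": [0,0,0]},
    {"slide": [1.0,0.95,0.1],"angular": [0,0,0]},
    {"slide": [1.0,0.95,0.3],"angular": [0,0,0]},
    {"slide": [1.0,0.95,0.5],"angular": [0,0,0]},
    {"slide": [1.0,0.95,0.7],"angular": [0,0,0]},
    {"slide": [1.0,0.95,0.7],"angular": [0,0,0]}
  ]
}}

```text
t: 2.55
position: [0.5046, -0.2008, 0.1361]
orientation: [-2.181, -2.252, 0.004]
force: [-1.0, -0.4, -0.5]
opening: 0.0115
gripper_force: 0.0
```

```bash
python3 -c "
from h import *
to((.052,.072,.070),(.052,.145,.07),(.052,.15,.07))
crop('top','pics/c2.png',225,425,130,290,3.5)"
```

```text
t 2.55 at [0.0473 0.0401] tip 0.1191 F [-1.  -0.4 -0.5] op 0.0115
turn [-0.0021 -0.001  -0.0024]
(0.052, 0.072, 0.07) [0.265 0.04  0.41 ]
(0.052, 0.145, 0.07) [0.873 0.035 0.412]
(0.052, 0.15, 0.07) [0.915 0.035 0.412]
```

View pics/c2.png

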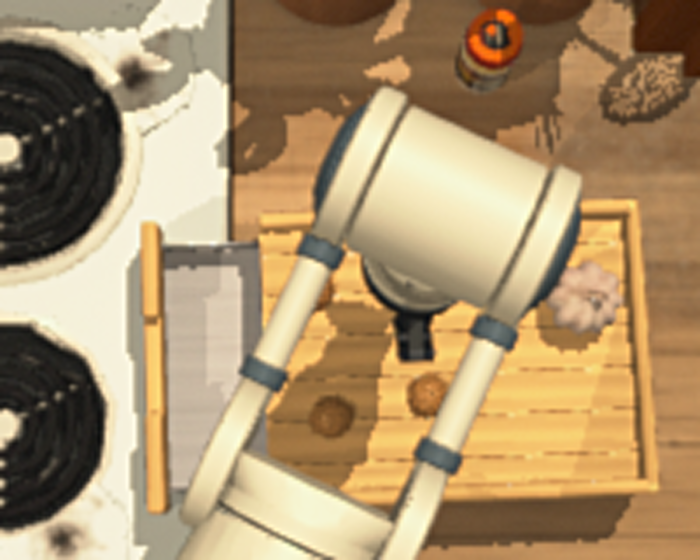

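The arm hides shell 1. Shells 3 and 4 show at (330,416) and (428,395) and haven't moved, and the dark finger linkage is at (415,335). I'll lower behind shell 1 and sweep.

Call:
{"op": "send_rows", "data": {
  "commands": [
    {"slide": [0.26,0.04,0.0],"angular": [-0.002,-0.001,-0.002]},
    {"slide": [0.26,0.04,0.1],"angular": [-0.002,-0.001,-0.002]},
    {"slide": [0.26,0.04,0.2],"angular": [-0.002,-0.001,-0.002]},
    {"slide": [0.26,0.04,0.3],"angular": [-0.002,-0.001,-0.002]},
    {"slide": [0.26,0.04,0.36],"angular": [-0.002,-0.001,-0.002]},
    {"slide": [0.26,0.04,0.41],"angular": [-0.002,-0.001,-0.002]},
    {"slide": [0.26,0.04,0.41],"angular": [-0.002,-0.001,-0.002]},
    {"slide": [0.26,0.04,0.41],"angular": [-0.002,-0.001,-0.002]}
  ]
}}

```text
t: 3.4
position: [0.5106, -0.1695, 0.0912]
orientation: [2.173, 2.26, 0.004]
force: [0.2, 0.9, 0.8]
opening: 0.0118
gripper_force: 0.0
```

```bash
python3 -c "
from h import *
to((.052,.15,.07))
crop('scene','pics/c3.png',270,450,120,270,4)"
```

```text
t 3.4 at [0.0545 0.0711] tip 0.0742 F [0.2 0.9 0.8] op 0.0118
turn [ 0.002   0.001  -0.0001]
(0.052, 0.15, 0.07) [ 0.657 -0.021  0.033]
```

View pics/c3.png

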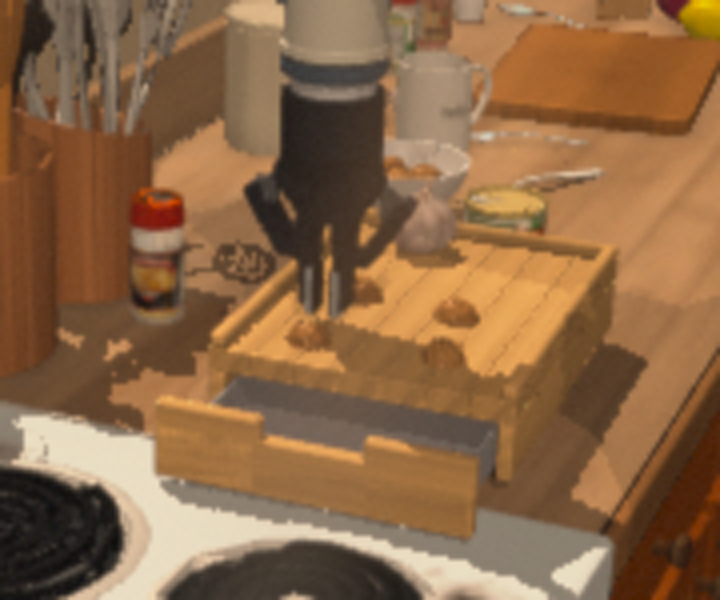

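The fingers at (323,305) stand straight behind shell 1 at (310,333). Now I sweep.

Call:
{"op": "send_rows", "data": {
  "commands": [
    {"slide": [0.08,-0.01,0.033],"angular": [0.002,0.001,0]},
    {"slide": [0.17,-0.02,0.033],"angular": [0.002,0.001,0]},
    {"slide": [0.26,-0.02,0.033],"angular": [0.002,0.001,0]},
    {"slide": [0.35,-0.02,0.033],"angular": [0.002,0.001,0]},
    {"slide": [0.44,-0.02,0.033],"angular": [0.002,0.001,0]},
    {"slide": [0.53,-0.02,0.033],"angular": [0.002,0.001,0]},
    {"slide": [0.62,-0.02,0.033],"angular": [0.002,0.001,0]},
    {"slide": [0.67,-0.02,0.033],"angular": [0.002,0.001,0]}
  ]
}}

```text
t: 4.25
position: [0.5049, -0.0878, 0.0869]
orientation: [-2.176, -2.265, -0.0]
force: [-1.0, -0.5, -0.6]
opening: 0.0119
gripper_force: 0.0
```

```bash
python3 -c "
from h import *
to((.052,.15,.1),(-.046,.06,.10),(-.046,.06,.07),(-.046,.15,.07))
crop('scene','pics/c4.png',270,450,120,270,4)"
```

```text
t 4.25 at [0.0521 0.153 ] tip 0.0699 F [-1.  -0.5 -0.6] op 0.0119
turn [ 0.     -0.0001  0.0003]
(0.052, 0.15, 0.1) [-0.025 -0.001 -0.251]
(-0.046, 0.06, 0.1) [-0.774 -0.818 -0.251]
(-0.046, 0.06, 0.07) [-0.774 -0.818 -0.001]
(-0.046, 0.15, 0.07) [-0.024 -0.817 -0.001]
```

View pics/c4.png

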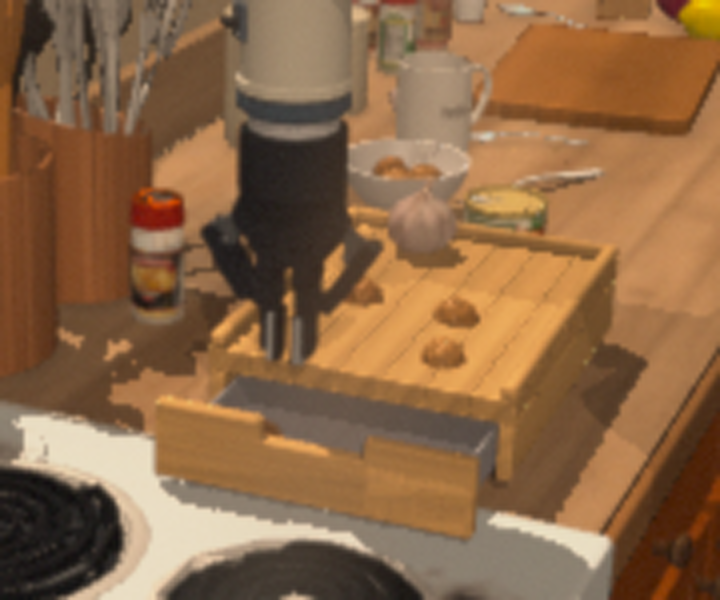

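Shell 1 has dropped into the tray, and the other three haven't moved. Shell 3 is next.

Call:
{"op": "send_rows", "data": {
  "commands": [
    {"slide": [-0.05,0,-0.25],"angular": [0,0,0]},
    {"slide": [-0.3,-0.3,-0.25],"angular": [0,0,0]},
    {"slide": [-0.6,-0.6,-0.25],"angular": [0,0,0]},
    {"slide": [-0.76,-0.82,-0.25],"angular": [0,0,0]},
    {"slide": [-0.76,-0.82,-0.25],"angular": [0,0,0]},
    {"slide": [-0.76,-0.82,-0.1],"angular": [0,0,0]},
    {"slide": [-0.76,-0.82,0],"angular": [0,0,0]},
    {"slide": [-0.76,-0.82,0],"angular": [0,0,0]}
  ]
}}

```text
t: 5.1
position: [0.4094, -0.1831, 0.0845]
orientation: [-2.174, -2.262, 0.002]
force: [0.1, 1.0, -0.5]
opening: 0.0119
gripper_force: 0.0
```

Call:
{"op": "send_rows", "data": {
  "commands": [
    {"slide": [0.09,0,0],"angular": [0,0,0]},
    {"slide": [0.19,0,0],"angular": [0,0,0]},
    {"slide": [0.29,0,0],"angular": [0,0,0]},
    {"slide": [0.39,0,0],"angular": [0,0,0]},
    {"slide": [0.49,0,0],"angular": [0,0,0]},
    {"slide": [0.59,0,0],"angular": [0,0,0]},
    {"slide": [0.68,0,0],"angular": [0,0,0]},
    {"slide": [0.75,0,0],"angular": [0,0,0]}
  ]
}}

```text
t: 5.9
position: [0.4066, -0.093, 0.0869]
orientation: [-2.177, -2.265, -0.0]
force: [0.3, -0.2, 0.2]
opening: 0.0118
gripper_force: 0.0
```

```bash
python3 -c "
from h import *
to((.046,-.023,.1),(.046,-.023,.07),(-.033,-.014,.1),(-.033,-.014,.07))
crop('scene','pics/c5.png',270,450,120,270,4)"
```

```text
t 5.9 at [-0.0463  0.1517] tip 0.0699 F [ 0.3 -0.2  0.2] op 0.0118
turn [ 0.     -0.      0.0002]
(0.046, -0.023, 0.1) [-1.456  0.769 -0.251]
(0.046, -0.023, 0.07) [-1.456e+00  7.690e-01 -1.000e-03]
(-0.033, -0.014, 0.1) [-1.38   0.11  -0.251]
(-0.033, -0.014, 0.07) [-1.38e+00  1.10e-01 -1.00e-03]
```

View pics/c5.png

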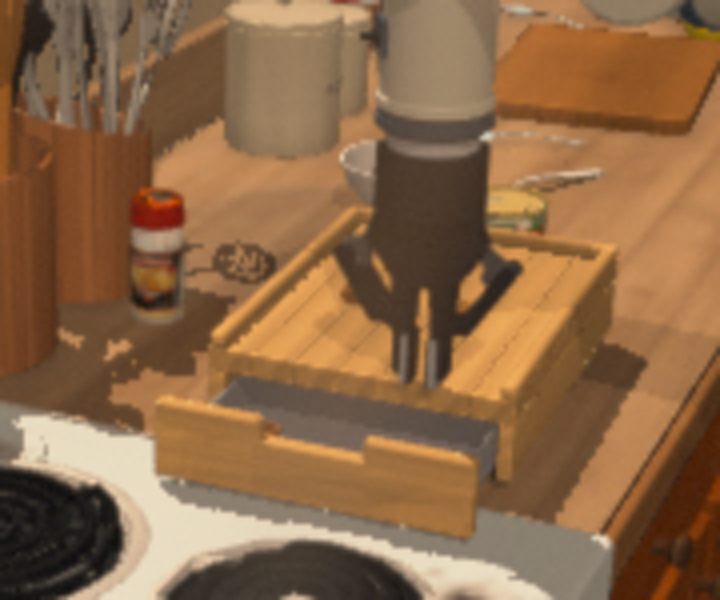

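Shell 3 is in as well. The bulb is only hidden by the hand, and shell 2 is at (350,292). Next is shell 4, veering slightly toward the middle of the tray.

Call:
{"op": "send_rows", "data": {
  "commands": [
    {"slide": [-0.05,0,-0.3],"angular": [0,0,0]},
    {"slide": [-0.2,0.05,-0.3],"angular": [0,0,0]},
    {"slide": [-0.5,0.11,-0.3],"angular": [0,0,0]},
    {"slide": [-0.75,0.11,-0.3],"angular": [0,0,0]},
    {"slide": [-1,0.11,-0.3],"angular": [0,0,0]},
    {"slide": [-1,0.11,-0.3],"angular": [0,0,0]},
    {"slide": [-1,0.11,-0.3],"angular": [0,0,0]},
    {"slide": [-1,0.11,-0.3],"angular": [0,0,0]}
  ]
}}

```text
t: 6.75
position: [0.4246, -0.2128, 0.1227]
orientation: [-2.177, -2.265, -0.0]
force: [0.6, -0.2, 0.3]
opening: 0.0123
gripper_force: 0.0
```

Call:
{"op": "send_rows", "data": {
  "commands": [
    {"slide": [-0.2,0,0],"angular": [0,0,0]},
    {"slide": [-0.39,0,0],"angular": [0,0,0]},
    {"slide": [-0.39,0,0],"angular": [0,0,0]},
    {"slide": [-0.39,0,0.1],"angular": [0,0,0]},
    {"slide": [-0.39,0,0.2],"angular": [0,0,0]},
    {"slide": [-0.39,0,0.26],"angular": [0,0,0]},
    {"slide": [-0.39,0,0.3],"angular": [0,0,0]},
    {"slide": [-0.39,0,0.3],"angular": [0,0,0]}
  ]
}}

```text
t: 7.55
position: [0.426, -0.2595, 0.0856]
orientation: [-2.175, -2.264, 0.0]
force: [0.4, -0.2, 0.1]
opening: 0.0119
gripper_force: 0.0
```

```bash
python3 -c "
from h import *
to((-.010,.15,.07),(-.03,.05,.07))"
```

```text
t 7.55 at [-0.0335 -0.0155] tip 0.0686 F [ 0.4 -0.2  0.1] op 0.0119
turn [-0.0005 -0.0004  0.0002]
(-0.01, 0.15, 0.07) [ 1.379  0.197 -0.01 ]
(-0.03, 0.05, 0.07) [ 0.546  0.03  -0.011]
```

Call:
{"op": "send_rows", "data": {
  "commands": [
    {"slide": [0.08,0,0],"angular": [0,0,0]},
    {"slide": [0.17,0.0,0],"angular": [0,0,0]},
    {"slide": [0.26,0.02,0],"angular": [0,0,0]},
    {"slide": [0.35,0.035,0],"angular": [0,0,0]},
    {"slide": [0.44,0.05,0],"angular": [0,0,0]},
    {"slide": [0.53,0.065,0],"angular": [0,0,0]},
    {"slide": [0.62,0.08,0],"angular": [0,0,0]},
    {"slide": [0.71,0.095,0],"angular": [0,0,0]}
  ]
}}

```text
t: 8.35
position: [0.4347, -0.1738, 0.087]
orientation: [2.177, 2.264, -0.0]
force: [-0.6, -0.1, 0.1]
opening: 0.0118
gripper_force: 0.4
```

Call:
{"op": "send_rows", "data": {
  "commands": [
    {"slide": [0.09,0.015,0],"angular": [0,0,0]},
    {"slide": [0.18,0.03,0],"angular": [0,0,0]},
    {"slide": [0.27,0.045,0],"angular": [0,0,0]},
    {"slide": [0.36,0.06,0],"angular": [0,0,0]},
    {"slide": [0.45,0.075,0],"angular": [0,0,0]},
    {"slide": [0.54,0.09,0],"angular": [0,0,0]},
    {"slide": [0.62,0.1,0],"angular": [0,0,0]},
    {"slide": [0.68,0.1,0],"angular": [0,0,0]}
  ]
}}

```text
t: 9.15
position: [0.4432, -0.0916, 0.0866]
orientation: [-2.176, -2.265, -0.0]
force: [-0.1, 1.0, 0.0]
opening: 0.0121
gripper_force: 0.0
```

```bash
python3 -c "
from h import *
to((.046,-.023,.1),(.046,-.023,.07))
crop('scene','pics/c6.png',270,450,120,270,4)"
```

```text
t 9.15 at [-0.0097  0.1516] tip 0.0696 F [-0.1  1.   0. ] op 0.0121
turn [-0.0001 -0.0002  0.0002]
(0.046, -0.023, 0.1) [-1.455  0.463 -0.254]
(0.046, -0.023, 0.07) [-1.456  0.463 -0.004]
```

View pics/c6.png

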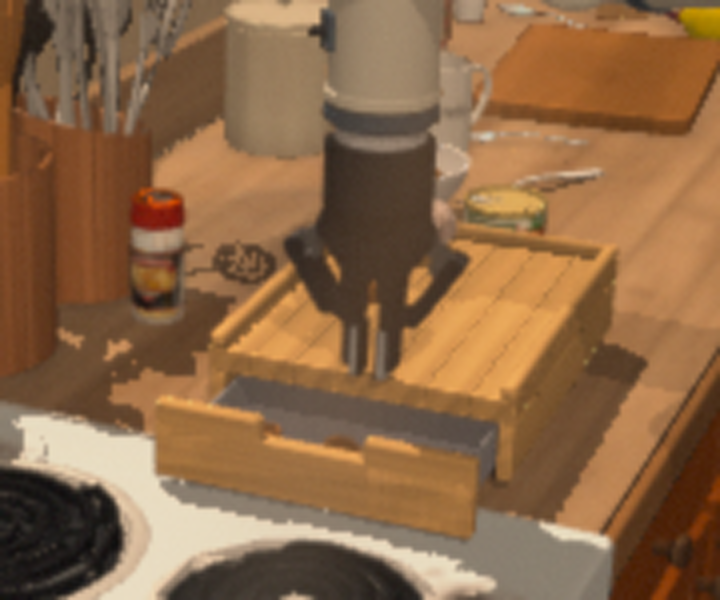

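Shell 4 has dropped too: shells show at (268,430) and (343,441) over the grip cut-out. Now shell 2.

Call:
{"op": "send_rows", "data": {
  "commands": [
    {"slide": [-0.05,0,-0.3],"angular": [0,0,0]},
    {"slide": [-0.25,0.1,-0.3],"angular": [0,0,0]},
    {"slide": [-0.5,0.2,-0.3],"angular": [0,0,0]},
    {"slide": [-0.75,0.3,-0.3],"angular": [0,0,0]},
    {"slide": [-1,0.46,-0.3],"angular": [0,0,0]},
    {"slide": [-1,0.46,-0.3],"angular": [0,0,0]},
    {"slide": [-1,0.46,-0.3],"angular": [0,0,0]},
    {"slide": [-1,0.46,-0.3],"angular": [0,0,0]}
  ]
}}

```text
t: 10.0
position: [0.5028, -0.2097, 0.1228]
orientation: [-2.177, -2.264, -0.0]
force: [0.4, -0.7, -0.1]
opening: 0.0121
gripper_force: 0.0
```

Call:
{"op": "send_rows", "data": {
  "commands": [
    {"slide": [-0.2,0,0],"angular": [0,0,0]},
    {"slide": [-0.45,0,0],"angular": [0,0,0]},
    {"slide": [-0.45,0,0],"angular": [0,0,0]},
    {"slide": [-0.45,0,0.1],"angular": [0,0,0]},
    {"slide": [-0.45,0,0.2],"angular": [0,0,0]},
    {"slide": [-0.45,0,0.26],"angular": [0,0,0]},
    {"slide": [-0.45,0,0.29],"angular": [0,0,0]},
    {"slide": [-0.45,0,0.29],"angular": [0,0,0]}
  ]
}}

```text
t: 10.8
position: [0.5049, -0.2636, 0.0869]
orientation: [-2.175, -2.264, 0.001]
force: [0.6, -0.1, -0.2]
opening: 0.0121
gripper_force: 0.0
```

```bash
python3 -c "
from h import *
to((.025,.15,.07))"
```

```text
t 10.8 at [ 0.0451 -0.0227] tip 0.0699 F [ 0.6 -0.1 -0.2] op 0.0121
turn [-0.0005 -0.0003  0.0002]
(0.025, 0.15, 0.07) [ 1.439e+00 -1.670e-01  1.000e-03]
```

Call:
{"op": "send_rows", "data": {
  "commands": [
    {"slide": [0.08,0,0],"angular": [0,0,0]},
    {"slide": [0.17,0.0,0],"angular": [0,0,0]},
    {"slide": [0.26,-0.01,0],"angular": [0,0,0]},
    {"slide": [0.35,-0.02,0],"angular": [0,0,0]},
    {"slide": [0.44,-0.035,0],"angular": [0,0,0]},
    {"slide": [0.53,-0.05,0],"angular": [0,0,0]},
    {"slide": [0.62,-0.06,0],"angular": [0,0,0]},
    {"slide": [0.71,-0.075,0],"angular": [0,0,0]}
  ]
}}

```text
t: 11.6
position: [0.4929, -0.1788, 0.0883]
orientation: [2.177, 2.264, 0.0]
force: [-0.5, -0.5, 0.9]
opening: 0.0117
gripper_force: 0.7
```

Call:
{"op": "send_rows", "data": {
  "commands": [
    {"slide": [0.09,-0.01,0],"angular": [0,0,0]},
    {"slide": [0.18,-0.025,0],"angular": [0,0,0]},
    {"slide": [0.27,-0.035,0],"angular": [0,0,0]},
    {"slide": [0.36,-0.05,0],"angular": [0,0,0]},
    {"slide": [0.45,-0.06,0],"angular": [0,0,0]},
    {"slide": [0.54,-0.075,0],"angular": [0,0,0]},
    {"slide": [0.63,-0.085,0],"angular": [0,0,0]},
    {"slide": [0.73,-0.09,0],"angular": [0,0,0]}
  ]
}}

```text
t: 12.4
position: [0.4784, -0.0914, 0.0879]
orientation: [-2.177, -2.264, -0.0]
force: [0.4, 0.6, -0.4]
opening: 0.0119
gripper_force: 0.0
```

Call:
{"op": "send_rows", "data": {
  "commands": [
    {"slide": [0,0,-0.2],"angular": [0,0,0]},
    {"slide": [-0.1,0,-0.5],"angular": [0,0,0]},
    {"slide": [-0.3,0,-0.8],"angular": [0,0,0]},
    {"slide": [-0.6,0,-0.8],"angular": [0,0,0]},
    {"slide": [-0.9,0,-0.8],"angular": [0,0,0]},
    {"slide": [-1,0,-0.8],"angular": [0,0,0]},
    {"slide": [-1,0,-0.8],"angular": [0,0,0]},
    {"slide": [-1,0,-0.8],"angular": [0,0,0]}
  ]
}}

```text
t: 13.2
position: [0.4833, -0.2112, 0.1833]
orientation: [-2.176, -2.263, -0.001]
force: [0.8, -0.5, 0.8]
opening: 0.0117
gripper_force: 0.0
```

```bash
python3 -c "
from h import *
to((0,.28,.15),(0,.28,.04))
a=crop('top','pics/x.png',235,425,150,290,3.5);b=crop('scene','pics/x.png',270,450,120,270,4)
A=cv2.resize(a[170:290,235:425],None,fx=3,fy=3,interpolation=2)
B=cv2.resize(b[190:270,290:410],None,fx=2.8,fy=2.8,interpolation=2);o=np.zeros((590,800,3),np.uint8);o[:360,:570]=A;o[362:362+B.shape[0],:B.shape[1]]=B;cv2.imwrite('pics/c7.png',o)"
```

```text
t 13.2 at [0.0256 0.0305] tip 0.1663 F [ 0.8 -0.5  0.8] op 0.0117
turn [-0.0004 -0.0005  0.0001]
(0, 0.28, 0.15) [ 2.079 -0.213  0.14 ]
(0, 0.28, 0.04) [ 2.077 -0.212  1.057]
```

View pics/c7.png

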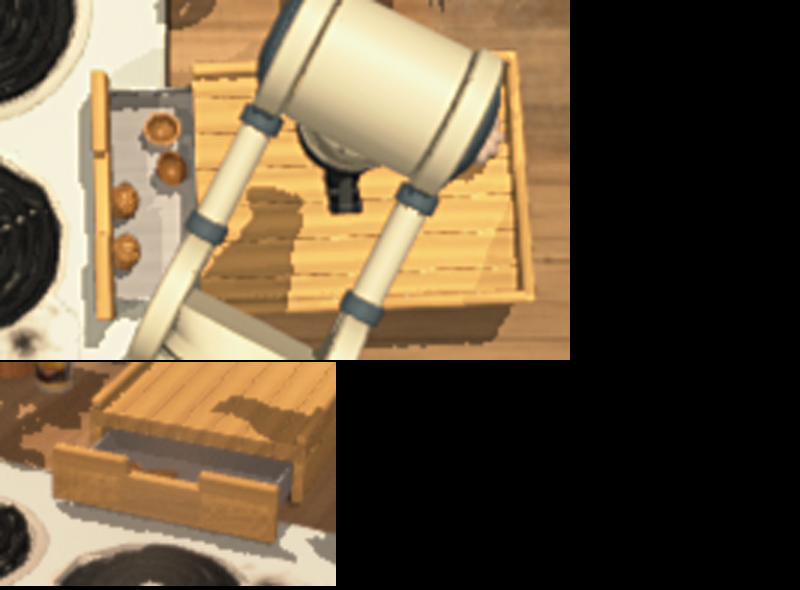

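All four shells lie low in the tray: (162,128), (170,167), (124,200) and (126,252). Now I go over and beyond the drawer front.

Call:
{"op": "send_rows", "data": {
  "commands": [
    {"slide": [0.2,-0.02,0],"angular": [0,0,0]},
    {"slide": [0.5,-0.05,0],"angular": [0,0,0]},
    {"slide": [0.8,-0.08,0],"angular": [0,0,0]},
    {"slide": [1,-0.1,0],"angular": [0,0,0]},
    {"slide": [1,-0.1,0],"angular": [0,0,0]},
    {"slide": [1,-0.1,0],"angular": [0,0,0]},
    {"slide": [1,-0.1,0],"angular": [0,0,0]},
    {"slide": [1,-0.1,0],"angular": [0,0,0]}
  ]
}}

```text
t: 14.1
position: [0.4667, -0.0935, 0.1839]
orientation: [-2.178, -2.264, 0.0]
force: [0.2, 0.4, -0.3]
opening: 0.0122
gripper_force: 0.0
```

Call:
{"op": "send_rows", "data": {
  "commands": [
    {"slide": [0.25,-0.03,0],"angular": [0,0,0]},
    {"slide": [0.5,-0.06,0],"angular": [0,0,0]},
    {"slide": [0.75,-0.1,0],"angular": [0,0,0]},
    {"slide": [1,-0.11,0],"angular": [0,0,0]},
    {"slide": [1,-0.11,0],"angular": [0,0,0]},
    {"slide": [1,-0.11,0],"angular": [0,0,0]},
    {"slide": [1,-0.11,0],"angular": [0,0,0]},
    {"slide": [1,-0.11,0],"angular": [0,0,0]}
  ]
}}

```text
t: 14.9
position: [0.449, 0.0254, 0.1839]
orientation: [2.179, 2.263, -0.001]
force: [-1.0, -0.7, 0.6]
opening: 0.0119
gripper_force: 0.0
```

```bash
python3 -c "
from h import *
to((0,.272,.06),(0,.272,.034))"
```

```text
t 14.9 at [0.0006 0.2682] tip 0.1669 F [-1.  -0.7  0.6] op 0.0119
turn [-0.0001  0.0001 -0.0006]
(0, 0.272, 0.06) [ 0.032 -0.005  0.891]
(0, 0.272, 0.034) [ 0.032 -0.005  1.108]
```

Call:
{"op": "send_rows", "data": {
  "commands": [
    {"slide": [0.05,0,0.1],"angular": [0,0,0]},
    {"slide": [0.05,0,0.25],"angular": [0,0,0]},
    {"slide": [0.05,0,0.4],"angular": [0,0,0]},
    {"slide": [0.05,0,0.55],"angular": [0,0,0]},
    {"slide": [0.05,0,0.7],"angular": [0,0,0]},
    {"slide": [0.05,0,0.8],"angular": [0,0,0]},
    {"slide": [0.05,0,0.9],"angular": [0,0,0]},
    {"slide": [0.05,0,0.95],"angular": [0,0,0]}
  ]
}}

```text
t: 15.7
position: [0.4481, 0.0324, 0.0686]
orientation: [-2.177, -2.264, 0.002]
force: [-0.5, -0.1, 1.2]
opening: 0.0116
gripper_force: 0.0
```

Call:
{"op": "send_rows", "data": {
  "commands": [
    {"slide": [0,0,0.03],"angular": [0,0,0]},
    {"slide": [0,0,0.07],"angular": [0,0,0]},
    {"slide": [0,0,0.11],"angular": [0,0,0]},
    {"slide": [0,0,0.16],"angular": [0,0,0]},
    {"slide": [-0.05,0,0.16],"angular": [0,0,0]},
    {"slide": [-0.1,0,0.16],"angular": [0,0,0]},
    {"slide": [-0.15,0,0.16],"angular": [0,0,0]},
    {"slide": [-0.2,0,0.16],"angular": [0,0,0]}
  ]
}}

```text
t: 16.5
position: [0.4497, 0.0081, 0.0512]
orientation: [-2.178, -2.264, -0.001]
force: [0.7, 2.2, 0.4]
opening: 0.0124
gripper_force: 1.0
```

```bash
python3 -c "
from h import *
to((0,.176,.034))"
```

```text
t 16.5 at [0.0007 0.2509] tip 0.0342 F [0.7 2.2 0.4] op 0.0124
turn [ 0.0002 -0.0002 -0.0001]
(0, 0.176, 0.034) [-0.624 -0.005  0.001]
```

The fingers are touching the front at 2.2 N, so I push on.

Call:
{"op": "send_rows", "data": {
  "commands": [
    {"slide": [-0.07,0,0],"angular": [0,0,0]},
    {"slide": [-0.15,0,0],"angular": [0,0,0]},
    {"slide": [-0.23,0,0],"angular": [0,0,0]},
    {"slide": [-0.31,0,0],"angular": [0,0,0]},
    {"slide": [-0.39,0,0],"angular": [0,0,0]},
    {"slide": [-0.47,0,0],"angular": [0,0,0]},
    {"slide": [-0.54,0,0],"angular": [0,0,0]},
    {"slide": [-0.59,0,0],"angular": [0,0,0]}
  ]
}}

```text
t: 17.3
position: [0.4523, -0.0632, 0.0508]
orientation: [2.178, 2.264, -0.0]
force: [0.3, 1.5, 0.8]
opening: 0.0122
gripper_force: 0.9
```

Call:
{"op": "send_rows", "data": {
  "commands": [
    {"slide": [-0.01,0,0],"angular": [0,0,0]},
    {"slide": [-0.02,0,0],"angular": [0,0,0]},
    {"slide": [-0.03,0,0],"angular": [0,0,0]},
    {"slide": [-0.03,0,0],"angular": [0,0,0]},
    {"slide": [-0.04,0,0],"angular": [0,0,0]},
    {"slide": [-0.04,0,0],"angular": [0,0,0]},
    {"slide": [-0.04,0,0],"angular": [0,0,0]},
    {"slide": [-0.04,0,0],"angular": [0,0,0]}
  ]
}}

```text
t: 18.1
position: [0.4523, -0.067, 0.0507]
orientation: [-2.177, -2.265, 0.0]
force: [0.1, 1.9, 0.1]
opening: 0.0122
gripper_force: 0.6
```

Call:
{"op": "send_rows", "data": {
  "commands": [
    {"slide": [-0.01,0,0],"angular": [0,0,0]},
    {"slide": [-0.02,0,0],"angular": [0,0,0]},
    {"slide": [-0.03,0,0],"angular": [0,0,0]},
    {"slide": [-0.03,0,0],"angular": [0,0,0]},
    {"slide": [-0.03,0,0],"angular": [0,0,0]},
    {"slide": [-0.03,0,0],"angular": [0,0,0]},
    {"slide": [-0.03,0,0],"angular": [0,0,0]},
    {"slide": [-0.03,0,0],"angular": [0,0,0]}
  ]
}}

```text
t: 18.9
position: [0.4525, -0.0696, 0.0507]
orientation: [-2.175, -2.264, -0.002]
force: [-0.7, 6.0, 0.5]
opening: 0.0119
gripper_force: 3.0
```

Call:
{"op": "send_rows", "data": {
  "commands": [
    {"slide": [-0.01,0,0],"angular": [0,0,0]},
    {"slide": [-0.02,0,0],"angular": [0,0,0]},
    {"slide": [-0.02,0,0],"angular": [0,0,0]},
    {"slide": [-0.02,0,0],"angular": [0,0,0]},
    {"slide": [-0.02,0,0],"angular": [0,0,0]},
    {"slide": [-0.02,0,0],"angular": [0,0,0]},
    {"slide": [-0.02,0,0],"angular": [0,0,0]},
    {"slide": [-0.02,0,0],"angular": [0,0,0]}
  ]
}}

```text
t: 19.7
position: [0.4525, -0.0697, 0.0508]
orientation: [-2.172, -2.262, -0.007]
force: [-1.4, 14.6, 2.3]
opening: 0.0119
gripper_force: 7.5
```

That is a hard stop: no further motion, 14.6 N, and the finger face is at about the board's y = 162 mm against 164 mm expected. I'll back off and look.

Call:
{"op": "send_rows", "data": {
  "commands": [
    {"slide": [0.1,0,0],"angular": [0,0,0]},
    {"slide": [0.25,0,0],"angular": [0,0,0]},
    {"slide": [0.5,0,0],"angular": [0,0,0]},
    {"slide": [0.7,0,-0.1],"angular": [0,0,0]},
    {"slide": [0.7,0,-0.4],"angular": [0,0,0]},
    {"slide": [0.7,0,-0.8],"angular": [0,0,0]},
    {"slide": [0.7,0,-1],"angular": [0,0,0]},
    {"slide": [0.7,0,-1],"angular": [0,0,0]}
  ]
}}

```text
t: 20.5
position: [0.4515, 0.0106, 0.176]
orientation: [2.172, 2.259, 0.008]
force: [0.3, -1.0, 0.0]
opening: 0.0122
gripper_force: 0.0
```

```bash
python3 -c "
from h import *
to()
b=r.grab_frame('scene')[:,:,::-1];a=r.grab_frame('top')[:,:,::-1]
cv2.imwrite('pics/c8.png',np.vstack([cv2.resize(b[130:270,270:450],(386,300)),cv2.resize(a[150:290,245:425],(386,300))]))"
```

```text
t 20.5 at [0.0025 0.2534] tip 0.159 F [ 0.3 -1.   0. ] op 0.0122
turn [ 0.0029  0.0006 -0.0001]
```

View pics/c8.png

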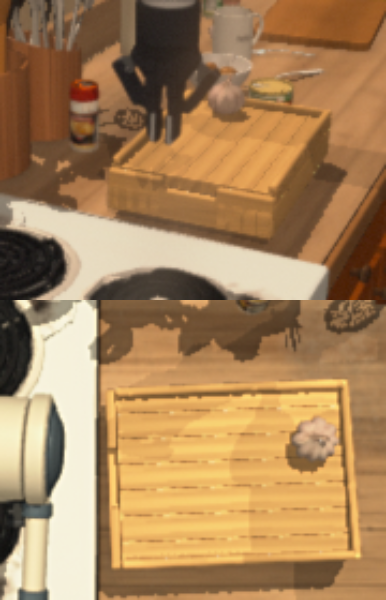

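The drawer front lies flush against the board's end and the board is clear. The garlic, jar and tin stand where they were, and the arm is free of everything, so I'm handing in.

```bash
python3 -c "
from station import r
print(r.hand_in())"
```

```text
the job is handed in; nothing more can be done
None
```

All four shell halves were swept into the tray, the drawer was pushed shut to a hard stop, and the job is handed in (about 20.6 s on the robot's clock; no verdict came back); the garlic, jar and tin look undisturbed in the last pictures.

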